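# Put away the kiln furniture

### The arm

A 6-joint arm with a two-finger parallel gripper is mounted at the origin on the work surface. World frame = base frame: x ahead of the robot, y to its left, z up, the work surface at z = 0. Lengths are in mm, angles in rad, forces in N, time in s.
With the tool pointing down it reaches from about 400 to 925 mm from the base axis. Payload 12.5 kg.
Tool frame: the origin (TCP) lies on the centre line of the jaws, within the pads' length; the fingertips stand 17 mm ahead of it and the grasp point (between the pads) lies 2 mm behind it; z points along the fingers, y is the line along which they close (so a half turn about z gives the same grasp; the last joint's range is limited). The gripper opens to 95 mm and grips with 3 to 60 N. Pads are 20 mm wide; open, the fingers measure 119 mm over their backs; the gripper's body (75 mm by 180 mm) begins 59 mm behind the grasp point.
Start: joints at [-1.384, 0.491, 1.559, -0, 1.092, -0.106], TCP at [180.419, -598.409, 231.661] pointing down, gripper open.
Joint ranges: [-3.1, 3.1], [-0.84, 2.19], [0.05, 2.79], [-1.13, 4.28], [0.06, 2.93], [-2.69, 2.69]. Speed limits (rad/s): [2.22, 2.22, 2.79, 3.14, 3.14, 3.14].

### API

Orientations are given as [roll, pitch, yaw] about the fixed x, y, z axes, in that order (R = Rz(yaw) Ry(pitch) Rx(roll)).
In Python, from cell import env gives the robot as it stands.
- The arm moves only by the tool drive_tool, never from a script. Its argument "deltas" is text: rows parted by semicolons, each of 4 numbers parted by spaces: the shift along the world's x, y, z normalised to -1 to 1, where 1 is 100 mm, then the turn about the world's z normalised to -1 to 1, where 1 is 180 degrees. A call has 1 to 10 rows; each row shifts and turns the commanded pose from where the row before left it; what a row does not reach is not made up. A row lasts 1/12 s, in which the tool goes at most 41.7 mm and 7.16 degrees, less where a joint would pass 70% of its speed; a pose out of reach is approached as far as the arm can. A call with a number of a shift or a turn outside -1 to 1 is refused whole. A call with a gripper value outside its range is refused whole. "gripper" is the closure, from 0 (fully open) to 1 (shut), set as the call begins (left out, the last holds). The fingers move at their own pace and stop on an object; the grip force is fixed at half the most. Time passes only in rows, so rows that do not move let the fingers close. It gives the time, the measured TCP pose, the force, the opening and the grip force at its end, in the units of the state.
- env.state(): the state, without advancing time (a new reading comes with each control period).
- env.read_camera(name): name is "scene" or "top" or "wrist"; returns (picture, depth): 480x640x3 uint8, red, green, blue; 480x640 float32, mm along the optical axis (not along the pixel's ray), 0 where there is no reading.
- env.camera_params(name): a dict with "mtx" (3x3 intrinsics, pixels), "camera_from_world" (4x4, takes a point from world to camera coordinates); the wrist camera has in their place "mount" (4x4, takes a point from camera to tool coordinates, whose origin is the TCP and whose axes are the flange's). Camera axes: x right, y down, z forward; pixel columns grow to the right and rows downward; lengths in mm; the calibration is good to about 2 mm. A picture is of the moment at which its call begins: read the wrist's pose just before it. camera_params takes no time and is no camera call.
- env.job_done(): hands the job in; it is judged then, once.
The state is a dict: "t": time; "joints": joint angles; "qvel": joint speeds; "tau": joint torques, N m; "eef_pos": TCP position; "tcp_rot": TCP orientation; "ft_force": force on the tool from outside, world axes, zero at the start; "moment": the same for the moment, N m; "opening": opening from 0.0 (shut) to 1.0 (fully open); "grip_force": force on a finger pad.
Only numpy, scipy, OpenCV 4.12 (cv2) and the standard library are available. Lean on these libraries where they do the work, as an engineer would, in place of code of your own. Each camera call takes 0.05 s, during which the arm holds its last target. There are 200 camera calls.

### The job

Put away the kiln furniture: lay both three-armed stilts flat in the open grey tray, then stack the other grey tray (the one with the carry bar) squarely on top of it, with their grip lips at opposite ends so that its feet rest on the rim lugs and it does not nest. Stand the square post in the plywood tray that already holds a square one, and the round tube in the one that already holds a tube. Set everything down rather than dropping it, and leave the jar and the cup where they are.

Things in the scene. Friction and masses are not known exactly. Their poses are not given: they have to be found in the camera images.
- stilt_a: cream clay kiln stilt lying flat, one of two alike, 50 g: three arms (12 mm wide, z 6 to 18 mm) reach 28 mm out from the hub at 0, 120, 240 deg from its x axis, each with an upright round point 10 mm across, z 0 to 24 mm, centred 25 mm out. Origin under the hub at table level, z up. Pinch it across one arm, about 17 mm out
- stilt_b: cream clay kiln stilt lying flat, one of two alike, 50 g: three arms (12 mm wide, z 6 to 18 mm) reach 28 mm out from the hub at 0, 120, 240 deg from its x axis, each with an upright round point 10 mm across, z 0 to 24 mm, centred 25 mm out. Origin under the hub at table level, z up. Pinch it across one arm, about 17 mm out
- square_post: square kiln post of cream fired clay standing upright, loose, 36 x 36 mm and 62 mm tall, about 150 g; origin at the centre of its underside, x and y square to its sides
- tube_post: round hollow kiln post of cream fired clay standing upright, loose, 44 mm outside diameter, 26 mm bore, 55 mm tall, about 120 g; origin at the centre of its underside
- low_tray: fixed grey stack-nest tray without carry bar. Origin at centre of underside, x along its length. Rim 160 x 106 mm, 50 mm high; inside 138 x 68 mm up to z 32, wider above; floor 3 mm. Grip lip (20 mm long, 60 wide) at rim height on the +x end only. Four lugs flush with the rim (16 mm along x) at x = +50 and -20 reach in from the long rims to y = +-40 mm. Seats carry_tray 50 mm up
- carry_tray: loose empty tray, 250 g, like low_tray (same sizes, axes, lip at +x) plus a carry bar along y over the middle, x = 0: 12 mm thick, z 50 to 70 mm; pinch it along x. Feet under it (16 mm along x, 8 mm high, out to y = +-48 mm) at x = -50 and +20: they rest on low_tray's lugs only if its lip is at the end away from low_tray's lip; else it drops 18 mm and nests
- square_bin: low plywood tray fixed to the table, 130 (x) x 84 mm, walls 22 mm high and 6 mm thick, floor 6 mm thick; origin at the centre of its underside. A square post (62 mm tall) is fixed in it already, standing at x = +34 mm, y = 0; the free room is on the -x side (inside to x = -59, y = +-36 mm)
- tube_bin: low plywood tray fixed to the table, 130 (x) x 84 mm, walls 22 mm high and 6 mm thick, floor 6 mm thick; origin at the centre of its underside. A round tube (55 mm tall) is fixed in it already, standing at x = +34 mm, y = 0; the free room is on the -x side (inside to x = -59, y = +-36 mm)
- glaze_jar: bystander: jar of glaze with a blue cap, 68 mm across, 100 mm tall, loose; origin at the centre of its underside; leave it alone
- cup: bystander: green cup, 72 mm across the rim, 85 mm tall, loose; origin at the centre of its underside; leave it alone
Mind the look-alikes: they are no part of the job. What is shaped like the stilt_a but turquoise is not meant. Leave any purple look-alike of the stilt_b alone.

How it is judged:
By the outcome, as a careful person would: the job done as asked, in the order asked, and still so for the second after the job is handed in, with the robot touching nothing.
It also fails if it takes over 136 s, if anything falls off the work surface, if the arm or the gripper's body presses on something with over 40 N, if the wrist force passes 120 N, or if a joint passes its speed limit or range.

## Working session

There is one attempt and no reset: what is moved stays moved. The work goes in short steps, Python scripts to look and compute and a tool call to move; the robot and the scene stay as the last step left them, time stands still between calls to the robot, and variables do not carry over. Pictures are saved under pics/ and viewed, at most 14 in all, crops included, and the job is handed in when it is done.

Besides the shell and the picture viewer there is one more tool, called after ">>>" as a command line: name --argument value ..., lists and objects as JSON in quotes. drive_tool: Moves the arm, as the interface text tells. Its arguments: {"type":"object","properties":{"deltas":{"type":"string"},"gripper":{"type":"number"}},"required":["deltas"]}

```bash
mkdir -p pics; ls
python3 - <<'E'
from cell import env
import cv2,numpy as np
for n in ("scene","top"):
    p,d=env.read_camera(n); cv2.imwrite(f"pics/{n}0.png",p[:,:,::-1]); np.savez(f"{n}0.npz",p=p,d=d)
    c=env.camera_params(n); print(n,c)
print(env.camera_params("wrist")); print(env.state())
E
```

```text
pics
scene {'mtx': array([[504.91997638,   0.        , 309.87307088],
       [  0.        , 504.91997638, 233.60458362],
       [  0.        ,   0.        ,   1.        ]]), 'camera_from_world': array([[-5.11618933e-01,  8.59166896e-01, -8.84944292e-03,
         2.58474880e+02],
       [ 6.28317150e-01,  3.67087095e-01, -6.85904238e-01,
        -3.25372626e+02],
       [-5.86057698e-01, -3.56481851e-01, -7.27638004e-01,
         1.47362083e+03],
       [ 0.00000000e+00,  0.00000000e+00,  0.00000000e+00,
         1.00000000e+00]])}
top {'mtx': array([[612.543359  ,   0.        , 329.99527123],
       [  0.        , 612.543359  , 243.87029075],
       [  0.        ,   0.        ,   1.        ]]), 'camera_from_world': array([[ 4.89779702e-03, -9.99988005e-01,  2.16776885e-05,
        -4.74595836e+00],
       [-9.97050172e-01, -4.88506839e-03, -7.65969400e-02,
         5.23641671e+02],
       [ 7.65961271e-02,  3.53542521e-04, -9.97062139e-01,
         1.59460427e+03],
       [ 0.00000000e+00,  0.00000000e+00,  0.00000000e+00,
         1.00000000e+00]])}
{'mtx': array([[344.10661556,   0
[... 474 characters left out ...]
00]])}
{'t': 0.1, 'joints': array([-1.38360746e+00,  4.91473661e-01,  1.55940488e+00, -1.02060658e-05,
        1.09169742e+00, -1.05614560e-01]), 'qvel': array([ 2.06133422e-04, -1.71860722e-03, -1.44037543e-03, -2.56444380e-05,
        9.38730979e-04, -1.34397525e-03]), 'tau': array([ 7.92476640e-04, -6.13623619e+01, -2.58605880e+01,  6.94141164e-02,
        4.70363908e-02, -5.83844644e-05]), 'eef_pos': array([ 180.37063242, -598.19194856,  231.13045381]), 'tcp_rot': array([-3.14061387e+00, -9.46569135e-05,  2.92808095e-01]), 'ft_force': array([ 0.76986159,  0.10094422, -0.82884171]), 'moment': array([ 0.00911226, -0.00153596, -0.04406019]), 'grip_force': 0.0, 'opening': 1.0006176791086125}
```

View pics/top0.png

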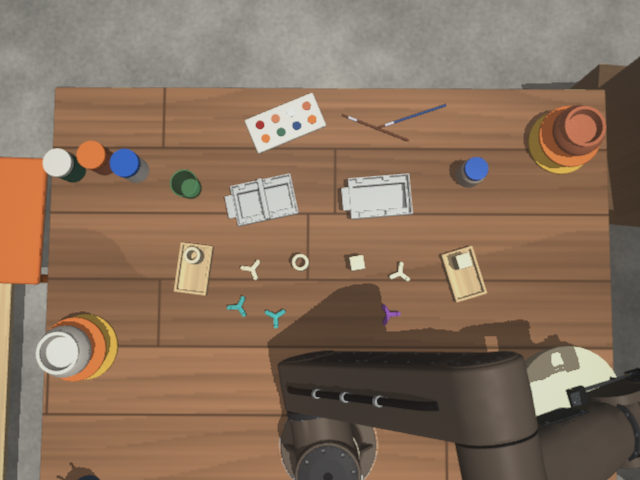

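View pics/scene0.png

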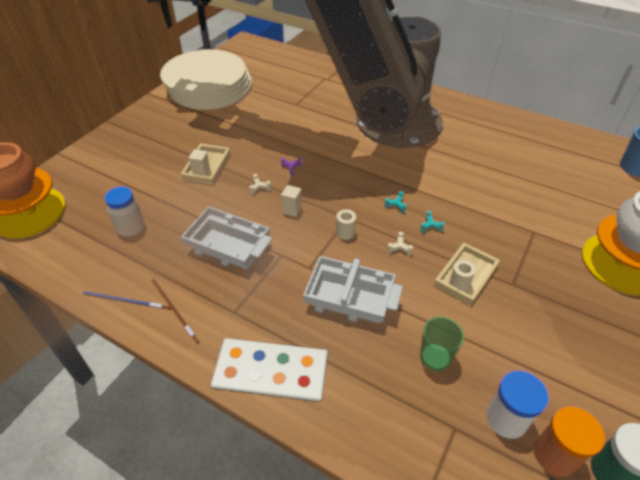

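The top view shows the carry tray at (262,200), with its bar and its lip on the left. The low tray is at (378,195), also with its lip on the left, so the carry tray needs a half turn. The tube bin is at (193,268), the square bin at (464,273), the tube at (300,262) and the post at (357,262).

There are five stilt-shaped candidates: cream at (251,269) and (401,271), turquoise at (238,306) and (275,317), and purple at (390,315). The two cream ones fit the description; I'll check them in an enlarged crop.

```bash
cat > h.py <<'E'
import cv2,numpy as np
from scipy.spatial.transform import Rotation as R
from cell import env
def T_wc(n):                       # world from camera
    c=env.camera_params(n)
    if n!="wrist": return c["mtx"],np.linalg.inv(c["camera_from_world"])
    s=env.state(); T=np.eye(4); T[:3,:3]=R.from_euler("xyz",s["tcp_rot"]).as_matrix(); T[:3,3]=s["eef_pos"]
    return c["mtx"],T@c["mount"]
def grab(n):
    K,T=T_wc(n); p,d=env.read_camera(n); return K,T,p,d
def rays(K,T,uv):
    uv=np.asarray(uv,float).reshape(-1,2)
    return np.c_[(uv-K[:2,2])/K[0,0],np.ones(len(uv))]@T[:3,:3].T
def plane(K,T,uv,z):               # pixels onto height z
    r=rays(K,T,uv); return (T[:3,3]+r*((z-T[2,3])/r[:,2:]))[:,:2]
def cloud(K,T,d):
    h,w=d.shape; g=np.stack(np.meshgrid(np.arange(w),np.arange(h)),-1).reshape(-1,2)
    return (T[:3,3]+rays(K,T,g)*d.reshape(-1,1)).reshape(h,w,3)
def rect(xy):                      # centre, long side, short side, yaw deg of long side
    (c,(a,b),t)=cv2.minAreaRect(np.asarray(xy,np.float32))
    if a<b: a,b,t=b,a,t+90
    return np.round([*c,a,b,(t+90)%180-90],1)
E
python3 - <<'E'
from h import *
K,T=T_wc("top"); z=np.load("top0.npz"); p,d=z["p"],z["d"]; W=cloud(K,T,d)
hsv=cv2.cvtColor(p,cv2.COLOR_RGB2HSV)
print("table z",np.median(W[230:245,100:500,2]))
def reg(u0,v0,u1,v1,zl,zh,sat=255):
    m=np.zeros(d.shape,bool); m[v0:v1,u0:u1]=1
    return m&(W[...,2]>zl)&(W[...,2]<zh)&(hsv[...,1]<sat)
for n,a in dict(low=(338,165,418,222,40,60),carry_rim=(220,165,304,230,40,58),carry_bar=(220,165,304,230,62,80),
  sqbin=(438,243,492,304,12,32),tbbin=(170,238,218,300,12,32),sqfix=(438,243,492,304,50,75),tbfix=(170,238,218,300,45,70),
  post=(340,250,372,276,50,75),tube=(285,248,315,278,45,70),jar=(455,150,495,190,80,120),cup=(165,165,206,202,60,110)).items():
    q=W[reg(*a)]; print(n,len(q),rect(q[:,:2]),np.round(np.median(q[:,2]),1))
for n,(u,v) in dict(A=(251,269),B=(401,271)).items():
    s=np.s_[v-16:v+16,u-16:u+16]; m=(hsv[s][...,1]<110)&(hsv[s][...,2]>150)
    vv,uu=np.nonzero(m); xy=plane(K,T,np.c_[uu+u-16,vv+v-16],18); 
    print(n,len(xy),xy.mean(0),cv2.minEnclosingCircle(xy.astype(np.float32)))
c=[cv2.resize(p[v-30:v+30,u-40:u+40],None,fx=5,fy=5,interpolation=cv2.INTER_CUBIC) for u,v in((251,275),(401,275))]
cv2.imwrite("pics/crop1.png",np.hstack(c)[:,:,::-1])
E
```

```text
table z 0.13295776247980484
low 588 [ 648.2 -120.3  180.1  107.3  -84.7] 49.0
carry_rim 579 [636.6 182.  180.4 108.5 -77.6] 49.5
carry_bar 194 [644.4 186.4 101.9  86.7  64.3] 69.8
sqbin 494 [ 443.8 -338.9  130.2  119.5   17. ] 20.9
tbbin 524 [455.8 359.7 135.3  87.1  -6.5] 20.6
sqfix 210 [ 480.4 -342.    37.1   35.5  -71.9] 67.7
tbfix 177 [492.2 354.4  43.4  42.   31.8] 59.7
post 195 [474.3 -69.9  35.8  35.6   9.6] 61.8
tube 144 [4.764e+02 7.740e+01 4.170e+01 4.160e+01 1.000e-01] 54.6
jar 465 [ 712.4 -369.6   58.7   58.4  -69.4] 99.9
cup 266 [674.4 373.7  70.7  70.6 -35.6] 81.3
A 167 [457.09843661 204.05801491] ((457.86541748046875, 204.3140411376953), 30.286527633666992)
B 158 [ 448.7790567  -186.65946636] ((449.409912109375, -187.01113891601562), 30.50776481628418)
```

View pics/crop1.png

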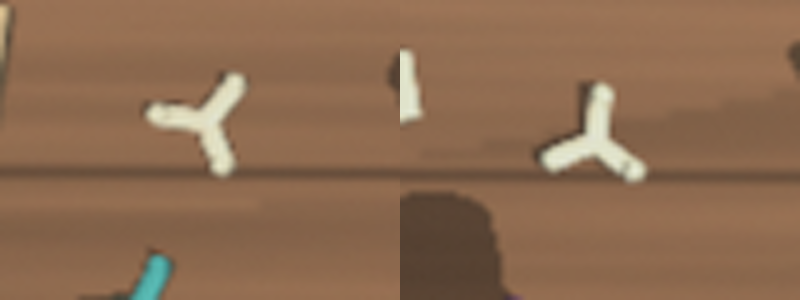

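Both cream stilts are confirmed, with hubs at crop (205,122) and (595,140). I'll move over the right-hand side next and refine the measurements with the wrist camera.

>>> drive_tool --deltas "0.19 0.28 0.05 0.035;0.19 0.28 0.05 0.035;0.19 0.28 0.05 0.035;0.19 0.28 0.05 0.035;0.19 0.28 0.05 0.035;0.19 0.28 0.05 0.035;0.19 0.28 0.05 0.035;0.19 0.28 0.05 0.035;0.19 0.28 0.05 0.035;0.19 0.28 0.05 0.035" --gripper 0

```text
t: 0.93
eef_pos: [371.0, -316.8, 281.8]
tcp_rot: [-3.141, -0.0, 1.398]
ft_force: [1.1, -1.1, 0.2]
opening: 0.996
grip_force: 0.0
```

>>> drive_tool --deltas "0.19 0.28 0.05 0.035;0.19 0.28 0.05 0.035;0.19 0.28 0.05 0.035;0.19 0.28 0.05 0.035;0.19 0.28 0.05 0.035;0 0 0 0;0 0 0 0"

```text
t: 1.52
eef_pos: [465.9, -177.1, 306.6]
tcp_rot: [-3.142, -0.0, 1.945]
ft_force: [0.3, 0.1, -0.2]
opening: 1.0
grip_force: 0.0
```

Run:
```python
from h import *
K,T,p,d=grab("wrist"); cv2.imwrite("pics/w1.png",p[:,:,::-1]); np.savez("w1.npz",p=p,d=d,K=K,T=T)
s=env.state();print(s["t"],s["eef_pos"],np.degrees(s["tcp_rot"]),s["joints"])
```

```text
1.5667 [ 465.37486388 -178.07415953  306.39295432] [-1.79977422e+02 -1.39635057e-02  1.11291968e+02] [-4.98026724e-01  2.33774556e-01  1.75516597e+00 -1.57423797e-04
  1.15309256e+00 -8.69577833e-01]
```

View pics/w1.png

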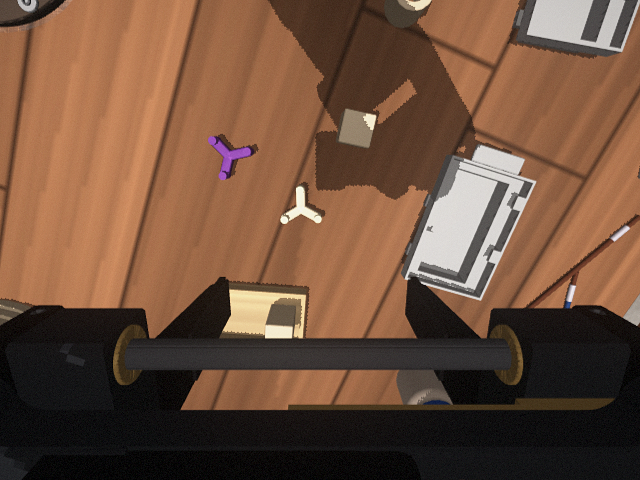

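```bash
cat >> h.py <<'E'
def stilt(K,T,p,d,uv,r=30):        # hub and arm angles, from bright low-saturation blob seen at z=18
    u,v=uv; u0,v0=max(u-r,0),max(v-r,0); s=np.s_[v0:v+r,u0:u+r]
    hsv=cv2.cvtColor(p,cv2.COLOR_RGB2HSV)[s]
    m=((hsv[...,1]<90)&(hsv[...,2]>100)).astype(np.uint8)
    n,L,st,_=cv2.connectedComponentsWithStats(m); k=1+np.argmax(st[1:,4]); vv,uu=np.nonzero(L==k)
    xy=plane(K,T,np.c_[uu+u0,vv+v0],19); c=np.array(cv2.minEnclosingCircle(xy.astype(np.float32))[0])
    for _ in range(3):             # tips: blobs beyond 15 mm, in 3-fold phase; hub = mean of tip sectors
        q=xy-c; rr=np.hypot(*q.T); a=np.arctan2(q[:,1],q[:,0]); o=rr>14
        ph=np.angle(np.exp(3j*a[o]).sum())/3
        sec=np.round((a-ph)/(2*np.pi/3)).astype(int)%3
        c=np.mean([xy[o&(sec==i)].mean(0) for i in range(3)],0)
    return np.round(c,1),np.round(np.degrees(ph)+np.array([-120,0,120]),1),np.round(rr.max(),1)
E
python3 - <<'E'
from h import *
z=np.load("w1.npz"); K,T,p,d=[z[k] for k in "KTpd"]; W=cloud(K,T,d)
print(stilt(K,T,p,d,(300,208)))
KT,TT=T_wc("top");t=np.load("top0.npz")
print("top A",stilt(KT,TT,t["p"],t["d"],(251,269),16),"B",stilt(KT,TT,t["p"],t["d"],(401,271),16))
def reg(u0,v0,u1,v1,zl,zh):
    m=np.zeros(d.shape,bool); m[v0:v1,u0:u1]=1; return m&(W[...,2]>zl)&(W[...,2]<zh)
q=W[reg(395,135,540,302,44,56)];print("low",rect(q[:,:2]),np.median(q[:,2]),len(q))
q=W[reg(330,95,385,150,55,70)];print("post",rect(q[:,:2]),np.median(q[:,2]))
q=W[reg(228,280,312,340,55,75)];print("sqfix",rect(q[:,:2]) if len(q)>5 else 0)
q=W[reg(228,280,312,340,15,27)];print("sqbinpart",rect(q[:,:2]))
print("table",np.median(W[200:260,100:180,2]))
E
```

```text
(array([ 445. , -186.1]), array([-127.5,   -7.5,  112.5]), np.float64(31.1))
top A (array([457.1, 203.4]), array([-157.5,  -37.5,   82.5]), np.float64(31.7)) B (array([ 448.1, -185.7]), array([-126.8,   -6.8,  113.2]), np.float64(31.6))
low [ 644.5 -122.7  180.3  107.7  -85.1] 49.66027573438717 3036
post [470.7 -72.1  36.1  36.    9.6] 62.05857334802198
sqfix [ 473.9 -335.5   35.7   19.    18.1]
sqbinpart [ 453.4 -348.4  108.2   79.5   17.1]
table 0.25025728061422114
```

>>> drive_tool --deltas "0 0 0 -0.035;0 0 0 -0.035;0 0 0 -0.035;0 0 0 -0.035;0 0 0 -0.035;0 0 0 -0.035;0 0 0 -0.035;0 0 0 -0.035;0 0 0 -0.035;0 0 0 -0.035"

```text
t: 2.4
eef_pos: [464.6, -179.7, 306.3]
tcp_rot: [-3.141, 0.0, 0.834]
ft_force: [1.0, -0.1, 0.5]
opening: 0.999
grip_force: 0.0
```

>>> drive_tool --deltas "0 0 0 -0.035;0 0 0 -0.035;0 0 0 -0.035;0 0 0 -0.035;0 0 0 -0.035;0 0 0 -0.035;0 0 0 -0.035;0 0 0 -0.035;0 0 0 -0.035;0 0 0 0"

```text
t: 3.23
eef_pos: [464.7, -179.6, 306.3]
tcp_rot: [3.142, 0.001, -0.155]
ft_force: [-0.1, 0.3, -0.2]
opening: 1.002
grip_force: 0.0
```

Run:
```python
from h import *
K,T,p,d=grab("wrist"); cv2.imwrite("pics/w2.png",p[:,:,::-1]); np.savez("w2.npz",p=p,d=d,K=K,T=T)
s=env.state();print(s["t"],s["eef_pos"],np.degrees(s["tcp_rot"]))
```

```text
3.2833 [ 464.76492749 -179.42593704  306.38979094] [ 1.79999056e+02  3.46360523e-02 -8.47429415e+00]
```

View pics/w2.png

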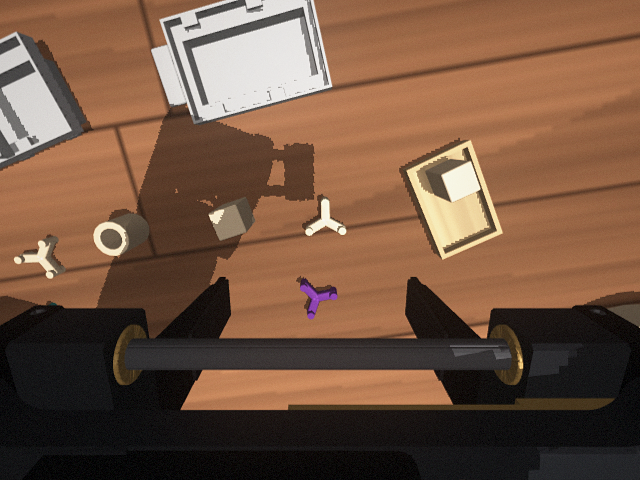

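This view has stilt B at (325,220), the post at (231,219), the low tray at about (245,60), the whole square bin at (450,200), the tube at (112,237) and stilt A at (42,258).

Run:
```python
from h import *
z=np.load("w2.npz"); K,T,p,d=[z[k] for k in "KTpd"]; W=cloud(K,T,d)
sB,ang,_=stilt(K,T,p,d,(325,220)); print(sB,ang); print("A",stilt(K,T,p,d,(42,258)))
def reg(u0,v0,u1,v1,zl,zh):
    m=np.zeros(d.shape,bool); m[v0:v1,u0:u1]=1; q=W[m&(W[...,2]>zl)&(W[...,2]<zh)]; return q
o={}
for n,a in dict(low=(148,0,335,126,44,56),post=(205,195,258,242,57,68),sqfix=(395,135,505,262,60,75),sqbin=(395,135,505,262,17,26),tube=(90,205,152,260,50,60)).items():
    q=reg(*a); o[n]=rect(q[:,:2]); print(n,o[n],np.median(q[:,2]))
m1={"B":[445,-186.1],"low":[644.5,-122.7],"post":[470.7,-72.1]}
m2={"B":sB,"low":o["low"][:2],"post":o["post"][:2]}
R1,R2=[R.from_euler("z",a,degrees=True).as_matrix()[:2,:2] for a in(111.29,-8.47)]
for k in m1:
    e=np.linalg.solve(R1-R2,np.array(m1[k])-np.array(m2[k])); print(k,"e",e,"p",m1[k]-R1@e)
```

```text
[ 445.6 -186.2] [-127.6   -7.6  112.4]
A (array([454.2, 200. ]), array([-158.5,  -38.5,   81.5]), np.float64(38.9))
low [ 644.4 -122.   180.2  106.6  -85.1] 49.85720268334833
post [470.8 -71.8  36.1  35.8 -80.2] 62.19006390133154
sqfix [ 476.3 -344.    36.6   36.    16.5] 67.94587658349991
sqbin [ 443.8 -354.2  130.8   84.8   17. ] 21.90775886297945
tube [472.   74.4  43.3  43.2 -35.4] 55.03318374085367
B e [0.30714826 0.17115092] p [ 445.27099269 -186.32404385]
low e [-0.29757067  0.28021937] p [ 644.65305116 -122.32099269]
post e [-0.0629844   0.17160188] p [470.83702193 -71.97900731]
```

>>> drive_tool --deltas "-0.025 -0.09 -0.3 0.005;0 0 -0.3 0;0 0 -0.3 0;0 0 -0.3 0;0 0 -0.3 0;0 0 -0.3 0;0 0 -0.3 0;0 0 -0.3 0;0 0 0 0;0 0 0 0" --gripper 0.5

```text
t: 4.12
eef_pos: [462.2, -187.6, 66.1]
tcp_rot: [-3.141, 0.003, -0.13]
ft_force: [-0.4, -0.3, 0.5]
opening: 0.5
grip_force: 0.0
```

Next I descend 46 mm to TCP z of about 20 and close.

>>> drive_tool --deltas "0 -0.01 -0.2 0;0 0 -0.15 0;0 0 -0.1 0;0 0 0 0;0 0 0 0"

```text
t: 4.53
eef_pos: [463.3, -188.7, 22.7]
tcp_rot: [3.141, -0.001, -0.131]
ft_force: [-0.7, -0.5, 0.2]
opening: 0.499
grip_force: 0.0
```

>>> drive_tool --deltas "0 0 0 0;0 0 0 0;0 0 0 0;0 0 0 0;0 0 0 0" --gripper 1

```text
t: 4.95
eef_pos: [463.0, -188.5, 22.0]
tcp_rot: [3.141, -0.0, -0.131]
ft_force: [0.4, 1.4, -0.1]
opening: 0.204
grip_force: 0.0
```

>>> drive_tool --deltas "0 0 0.1 0;0 0 0.2 0;0 0 0.3 0;0 0 0.3 0;0 0 0.2 0;0 0 0 0"

```text
t: 5.45
eef_pos: [464.1, -189.0, 135.9]
tcp_rot: [3.139, -0.006, -0.131]
ft_force: [0.3, -0.1, -0.4]
opening: 0.12
grip_force: 30.0
```

Grip force reached 30 N, but the fingers were still closing when the lift began. I'll check how the stilt sits in the jaws.

Run:
```python
from h import *
p,d=env.read_camera("scene"); K,T=T_wc("scene"); 
s=env.state(); q=np.linalg.inv(T)@np.r_[s["eef_pos"],1]; u,v=(K@(q[:3]/q[2]))[:2].astype(int); print(u,v,s["eef_pos"])
u0,v0=max(u-60,0),max(v-45,0); a=cv2.resize(p[v0:v0+90,u0:u0+120],(400,300),interpolation=2)
K,T,w,d=grab("wrist"); b=cv2.resize(w[180:420,160:480],(400,300))
cv2.imwrite("pics/g1.png",np.hstack([a,b])[:,:,::-1])
```

```text
248 149 [ 463.50459495 -188.68580736  133.85314773]
```

View pics/g1.png

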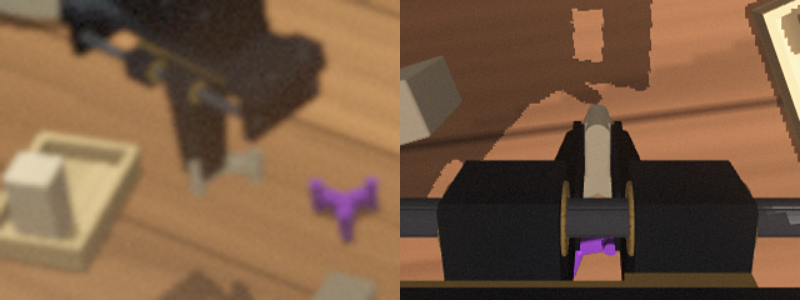

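Run:
```python
from h import *
K,T,w,d=grab("wrist"); W=cloud(K,T,d); s=env.state(); print(s["eef_pos"])
for v in range(262,330,4): print(v,np.round(W[v,319],1),np.round(W[v,316,2],1))
```

```text
[ 462.58903932 -188.24573078  131.48636223]
262 [ 4.424e+02 -1.868e+02  2.000e-01] -0.2
266 [ 475.8 -190.7  103.9] 105.6
270 [ 476.3 -190.7  111.5] 111.7
274 [ 475.9 -190.7  116.6] 116.6
278 [ 476.  -190.7  122.4] 122.3
282 [ 474.5 -190.5  124.1] 124.0
286 [ 472.2 -190.2  123.7] 125.0
290 [ 470.  -189.9  123.8] 123.9
294 [ 468.3 -189.6  124.7] 123.9
298 [ 463.1 -189.   118.3] 117.1
302 [ 460.7 -188.7  118.1] 117.7
306 [ 457.9 -188.3  117.2] 118.5
310 [ 455.9 -188.   117.8] 117.4
314 [ 453.3 -187.7  117.4] 117.2
318 [ 451.  -187.4  117.6] 117.5
322 [ 448.6 -187.1  117.5] 117.8
326 [ 446.3 -186.8  117.7] 118.7
```

The stilt slipped to the fingertips, with only about 3 mm of pad engaged. I'll set it back down and regrip it lower.

>>> drive_tool --deltas "0 0 -0.3 0;0 0 -0.3 0;0 0 -0.2 0;0 0 -0.12 0;0 0 -0.05 0;0 0 -0.02 0;0 0 0 0;0 0 0 0"

```text
t: 6.27
eef_pos: [462.3, -188.1, 32.2]
tcp_rot: [-3.141, 0.002, -0.131]
ft_force: [-1.1, -0.1, 1.8]
opening: 0.117
grip_force: 30.0
```

>>> drive_tool --deltas "0 0 0 0;0 0 0 0;0 0 -0.06 0;0 0 -0.055 0;0 0 0 0" --gripper 0.6

```text
t: 6.68
eef_pos: [462.5, -188.2, 20.0]
tcp_rot: [-3.141, 0.001, -0.131]
ft_force: [-0.4, -0.4, -0.1]
opening: 0.384
grip_force: 0.0
```

>>> drive_tool --deltas "0 0 0 0;0 0 0 0;0 0 0 0;0 0 0 0;0 0 0 0;0 0 0 0;0 0 0 0;0 0 0 0;0 0 0 0" --gripper 1

```text
t: 7.43
eef_pos: [463.0, -188.4, 21.3]
tcp_rot: [3.141, -0.0, -0.131]
ft_force: [-0.4, -0.6, 2.4]
opening: 0.125
grip_force: 30.0
```

>>> drive_tool --deltas "0 0 0.3 0;0 0 0.4 0;0 0 0.3 0;0.11 0.02 0 0.0335;0.11 0.02 0 0.0335;0.11 0.02 0 0.0335;0.11 0.02 0 0.0335;0.11 0.02 0 0.0335;0.11 0.02 0 0.0335;0.11 0.02 0 0.0335"

```text
t: 8.27
eef_pos: [540.3, -174.2, 121.0]
tcp_rot: [-3.141, 0.0, 0.611]
ft_force: [-0.3, -0.9, -0.2]
opening: 0.123
grip_force: 30.0
```

>>> drive_tool --deltas "0.11 0.02 0 0.0335;0.11 0.02 0 0.0335;0.11 0.02 0 0.0335;0.11 0.02 0 0.0335;0.11 0.02 0 0.0335;0.11 0.02 0 0.0335;0.11 0.02 0 0.0335;0.11 0.02 0 0.0335;0.1 0.02 0 0.0335;0.1 0.02 0 0.0335"

```text
t: 9.1
eef_pos: [648.2, -154.2, 120.8]
tcp_rot: [-3.141, -0.0, 1.663]
ft_force: [-0.0, 0.0, -0.6]
opening: 0.119
grip_force: 30.0
```

>>> drive_tool --deltas "0 0 0 0;0 0 0 0;0 0 0 0;0 0 0 0"

```text
t: 9.43
eef_pos: [647.3, -154.5, 121.1]
tcp_rot: [-3.141, -0.0, 1.655]
ft_force: [0.1, 0.3, -0.6]
opening: 0.122
grip_force: 30.0
```

>>> drive_tool --deltas "0 0.01 -0.3 0;0 0 -0.3 0;0 0 -0.2 0;0 0 -0.1 0;0 0 -0.04 0;0 0 -0.03 0;0 0 0 0;0 0 0 0"

```text
t: 10.1
eef_pos: [648.4, -153.6, 25.4]
tcp_rot: [3.14, 0.001, 1.658]
ft_force: [-0.5, -1.1, -0.9]
opening: 0.125
grip_force: 30.0
```

>>> drive_tool --deltas "0 0 -0.01 0;0 0 -0.007 0;0 0 0 0;0 0 0 0"

```text
t: 10.43
eef_pos: [648.5, -153.6, 24.3]
tcp_rot: [3.14, 0.001, 1.658]
ft_force: [-2.2, 1.2, 9.4]
opening: 0.123
grip_force: 30.0
```

>>> drive_tool --deltas "0 0 0 0;0 0 0 0;0 0 0 0;0 0 0 0;0 0 0 0" --gripper 0.7

```text
t: 10.85
eef_pos: [647.9, -153.4, 22.4]
tcp_rot: [3.142, 0.0, 1.658]
ft_force: [-0.2, -0.2, 0.2]
opening: 0.296
grip_force: 0.0
```

>>> drive_tool --deltas "0 0 0.1 0;0 0 0.2 0;0 0 0.3 0;0 0 0.4 0;0 0 0.3 0"

```text
t: 11.27
eef_pos: [648.1, -153.4, 155.7]
tcp_rot: [3.14, 0.001, 1.658]
ft_force: [0.7, -0.1, 1.7]
opening: 0.301
grip_force: 0.0
```

>>> drive_tool --deltas "-0.15 0.286 0.08 0.0215;-0.15 0.286 0.08 0.0215;-0.15 0.286 0.08 0.0215;-0.15 0.286 0.08 0.0215;-0.15 0.286 0.08 0.0215;-0.15 0.286 0.08 0.0215;-0.15 0.286 0.08 0.0215;-0.15 0.286 0.08 0.0215;-0.15 0.286 0.08 0.0215;-0.15 0.286 0.08 0.0215" --gripper 0.5

```text
t: 12.1
eef_pos: [496.9, 133.8, 233.6]
tcp_rot: [3.141, 0.0, 2.336]
ft_force: [0.6, -0.5, 0.5]
opening: 0.498
grip_force: 0.0
```

>>> drive_tool --deltas "-0.15 0.286 0.08 0.0215;-0.15 0.286 0.08 0.0215;0 0 0 0;0 0 0 0;0 0 0 0;0 0 0 0"

```text
t: 12.6
eef_pos: [468.2, 189.1, 248.4]
tcp_rot: [-3.141, 0.0, 2.467]
ft_force: [1.0, -1.4, -0.5]
opening: 0.498
grip_force: 0.0
```

Run:
```python
from h import *
K,T,p,d=grab("wrist"); cv2.imwrite("pics/w3.png",p[:,:,::-1]); np.savez("w3.npz",p=p,d=d,K=K,T=T)
s=env.state();print(s["t"],s["eef_pos"],np.degrees(s["tcp_rot"]))
```

```text
12.65 [468.27703485 188.9209603  248.27254151] [-1.79980190e+02 -1.03179136e-02  1.41325071e+02]
```

View pics/w3.png

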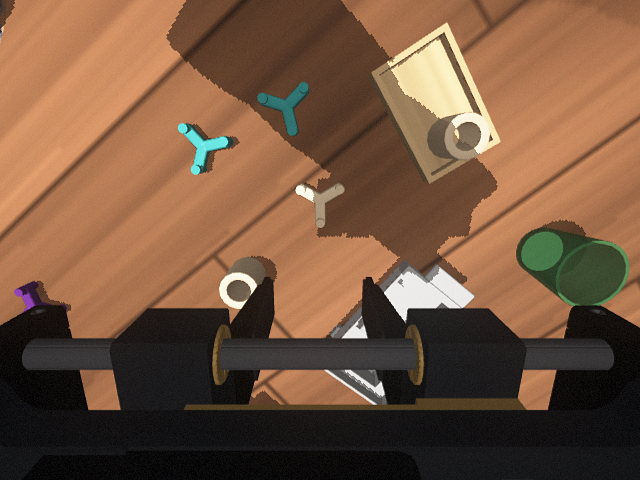

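Stilt A is at (320,200), partly in shadow, so I'll measure it by height. The tube bin at (435,105) is measured in the same picture.

Run:
```python
from h import *
z=np.load("w3.npz"); K,T,p,d=[z[k] for k in "KTpd"]; W=cloud(K,T,d)
def reg(u0,v0,u1,v1,zl,zh):
    m=np.zeros(d.shape,bool); m[v0:v1,u0:u1]=1; return W[m&(W[...,2]>zl)&(W[...,2]<zh)]
xy=reg(285,165,360,240,14,30)[:,:2]; c=np.array(cv2.minEnclosingCircle(xy.astype(np.float32))[0])
for _ in range(3):
    q=xy-c; rr=np.hypot(*q.T); a=np.arctan2(q[:,1],q[:,0]); o=rr>14
    ph=np.angle(np.exp(3j*a[o]).sum())/3; sec=np.round((a-ph)/(2*np.pi/3)).astype(int)%3
    c=np.mean([xy[o&(sec==i)].mean(0) for i in range(3)],0)
print("A",c,np.degrees(ph),rr.max(),len(xy))
for n,a in dict(tbbin=(368,20,502,186,17,26),tbfix=(425,100,502,165,57,66)).items():
    q=reg(*a); print(n,rect(q[:,:2]),np.median(q[:,2]))
ph=np.radians((np.degrees(ph)+60)%120-60); print("grasp",c+17*np.array([np.cos(ph),np.sin(ph)]))
```

```text
A [454.10968366 203.1356873 ] -37.7655218242063 30.190885308443406 792
tbbin [454.9 357.2 130.5  84.9  -7.2] 21.992717878173153
tbfix [488.4 352.6  42.9  42.7  29.5] 60.91506976138646
grasp [467.5485864  192.72435246]
```

>>> drive_tool --deltas "-0.007 0.037 -0.3 0.005;0 0 -0.35 0;0 0 -0.35 0;0 0 -0.35 0;0 0 -0.35 0;0 0 -0.25 0;0 0 -0.2 0;0 0 -0.12 0;0 0 0 0;0 0 0 0"

```text
t: 13.48
eef_pos: [467.4, 192.7, 21.0]
tcp_rot: [-3.14, -0.001, 2.483]
ft_force: [0.3, -0.8, 0.1]
opening: 0.5
grip_force: 0.0
```

>>> drive_tool --deltas "0 0 0 0;0 0 0 0;0 0 0 0;0 0 0 0"

```text
t: 13.82
eef_pos: [467.5, 193.5, 22.2]
tcp_rot: [3.14, 0.001, 2.484]
ft_force: [-0.4, 0.1, 0.5]
opening: 0.503
grip_force: 0.0
```

>>> drive_tool --deltas "0 0 0 0;0 0 0 0;0 0 0 0;0 0 0 0;0 0 0 0;0 0 0 0;0 0 0 0;0 0 0 0;0 0 0 0;0 0 0 0" --gripper 1

```text
t: 14.65
eef_pos: [467.2, 193.5, 21.4]
tcp_rot: [3.142, -0.0, 2.484]
ft_force: [-0.4, 1.0, -0.4]
opening: 0.122
grip_force: 30.0
```

>>> drive_tool --deltas "0 0 0.2 0;0 0 0.4 0;0 0 0.4 0;0 0 0.2 0;0.147 -0.254 0 -0.022;0.147 -0.254 0 -0.022;0.147 -0.254 0 -0.022;0.147 -0.254 0 -0.022;0.147 -0.254 0 -0.022;0.147 -0.254 0 -0.022"

```text
t: 15.48
eef_pos: [555.8, 39.7, 141.5]
tcp_rot: [-3.142, -0.0, 2.066]
ft_force: [-0.9, 0.6, -1.1]
opening: 0.124
grip_force: 30.0
```

>>> drive_tool --deltas "0.147 -0.254 0 -0.022;0.147 -0.254 0 -0.022;0.147 -0.254 0 -0.022;0.147 -0.254 0 -0.022;0.147 -0.254 0 -0.022;0.147 -0.254 0 -0.022;0 0 0 0;0 0 0 0;0 0 0 0;0 0 0 0"

```text
t: 16.32
eef_pos: [643.1, -110.3, 141.4]
tcp_rot: [-3.141, -0.0, 1.656]
ft_force: [-0.9, 0.7, -0.0]
opening: 0.123
grip_force: 30.0
```

Run:
```python
from h import *
K,T,w,d=grab("wrist"); W=cloud(K,T,d); s=env.state(); print(s["eef_pos"],s["tcp_rot"])
for v in range(266,322,8): print(v,np.round(W[v,319],1))
```

```text
[ 643.17839553 -110.24249069  141.54760464] [-3.14129128e+00 -2.02253762e-04  1.65631790e+00]
266 [641.5 -88.1 136.8]
274 [641.8 -91.9 137.9]
282 [642.2 -96.4 137.1]
290 [ 642.6 -100.3  137.8]
298 [ 642.9 -104.2  138.5]
306 [ 643.3 -108.7  138.2]
314 [ 643.7 -113.2  138.1]
```

>>> drive_tool --deltas "0.005 -0.01 -0.3 0;0 0 -0.35 0;0 0 -0.3 0;0 0 -0.13 0;0 0 -0.06 0;0 0 -0.03 0;0 0 0 0;0 0 -0.01 0;0 0 0 0;0 0 0 0"

```text
t: 17.2
eef_pos: [644.6, -112.4, 24.5]
tcp_rot: [3.14, 0.001, 1.655]
ft_force: [-0.4, -0.2, -0.4]
opening: 0.125
grip_force: 30.0
```

>>> drive_tool --deltas "0 0 -0.008 0;0 0 -0.007 0;0 0 0 0;0 0 0 0"

```text
t: 17.53
eef_pos: [644.6, -112.5, 24.4]
tcp_rot: [3.14, 0.001, 1.655]
ft_force: [-5.6, 1.2, 16.2]
opening: 0.123
grip_force: 30.0
```

>>> drive_tool --deltas "0 0 0 0;0 0 0 0;0 0 0 0;0 0 0 0;0 0 0 0" --gripper 0.7

```text
t: 17.95
eef_pos: [644.1, -112.3, 21.9]
tcp_rot: [-3.142, -0.0, 1.655]
ft_force: [0.3, 0.1, 0.1]
opening: 0.296
grip_force: 0.0
```

>>> drive_tool --deltas "0 0 0.1 0;0 0 0.2 0;0 0 0.3 0;0 0 0.4 0;0 0 0.4 0;0 0 0.3 0"

```text
t: 18.45
eef_pos: [644.4, -112.3, 196.0]
tcp_rot: [3.139, 0.001, 1.655]
ft_force: [1.0, 0.3, 0.5]
opening: 0.301
grip_force: 0.0
```

>>> drive_tool --deltas "-0.007 0.202 0.06 -0.0327;-0.007 0.202 0.06 -0.0327;-0.007 0.202 0.06 -0.0327;-0.007 0.202 0.06 -0.0327;-0.007 0.202 0.06 -0.0327;-0.007 0.202 0.06 -0.0327;-0.007 0.202 0.06 -0.0327;-0.007 0.202 0.06 -0.0327;-0.007 0.202 0.06 -0.0327;-0.007 0.202 0.06 -0.0327" --gripper 0.5

```text
t: 19.28
eef_pos: [636.8, 90.7, 253.0]
tcp_rot: [3.141, -0.0, 0.622]
ft_force: [0.2, -0.2, -0.8]
opening: 0.499
grip_force: 0.0
```

>>> drive_tool --deltas "-0.007 0.202 0.06 -0.0327;-0.007 0.202 0.06 -0.0327;-0.007 0.202 0.06 -0.0327;-0.007 0.202 0.06 -0.0327;0 0 0 0;0 0 0 0;0 0 0 0;0 0 0 0"

```text
t: 19.95
eef_pos: [634.2, 169.6, 275.8]
tcp_rot: [3.141, 0.001, 0.217]
ft_force: [0.5, 0.2, -0.8]
opening: 0.497
grip_force: 0.0
```

Run:
```python
from h import *
K,T,p,d=grab("wrist"); cv2.imwrite("pics/w4.png",p[:,:,::-1]); np.savez("w4.npz",p=p,d=d,K=K,T=T)
s=env.state();print(s["t"],s["eef_pos"],np.degrees(s["tcp_rot"]),s["joints"])
```

```text
20.0 [634.3055907  169.53532787 275.82051012] [1.79990121e+02 2.75749049e-02 1.24167603e+01] [ 1.60710636e-01  5.00822921e-01  1.41816792e+00 -2.11767296e-04
  1.22307268e+00  1.51486578e+00]
```

View pics/w4.png

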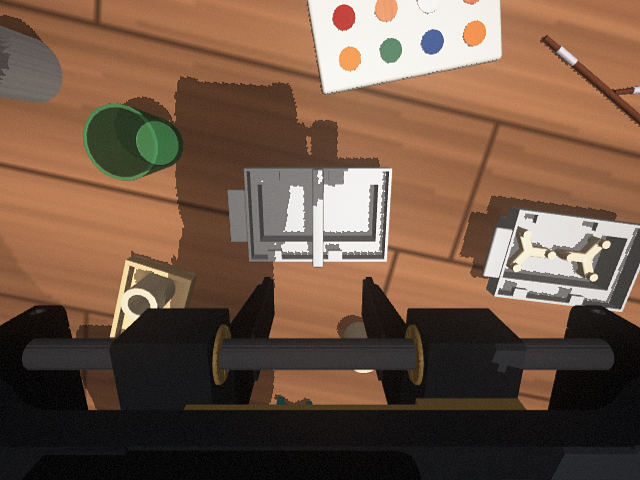

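Both stilts lie flat in the low tray, at (530,250) and (590,257). The carry tray is at (318,215) with its lip on the left, toward +y.

Run:
```python
from h import *
z=np.load("w4.npz"); K,T,p,d=[z[k] for k in "KTpd"]; W=cloud(K,T,d)
def reg(u0,v0,u1,v1,zl,zh):
    m=np.zeros(d.shape,bool); m[v0:v1,u0:u1]=1; return W[m&(W[...,2]>zl)&(W[...,2]<zh)]
for n,a in dict(carry=(225,160,395,270,44,56),bar=(300,160,335,270,63,78),low=(480,190,640,315,44,56)).items():
    q=reg(*a); r=rect(q[:,:2]); print(n,r,np.median(q[:,2]))
    if n!="bar":
        y=np.radians((r[4])%180); print("  origin",r[:2]-10*np.array([np.cos(y),np.sin(y)]),np.degrees(y))
q=reg(480,190,640,315,4,32); print("stilts z",np.percentile(q[:,2],[50,90,97]))
```

```text
carry [632.4 180.1 180.3 106.3 -77.6] 49.97567495669264
  origin [634.54735327 170.33327722] 102.4
bar [635.1 170.3 105.2  11.8  12.1] 69.9576933688754
low [ 643.9 -122.2  182.   106.6  -85. ] 49.69321648300803
  origin [ 644.77155743 -132.16194698] 95.0
stilts z [21.85765195 31.61768099 31.90294547]
```

>>> drive_tool --deltas "0.004 0.008 -0.3 0;0 0 -0.35 0;0 0 -0.35 0;0 0 -0.35 0;0 0 -0.3 0;0 0 -0.25 0;0 0 -0.15 0;0 0 -0.11 0;0 0 0 0;0 0 0 0"

```text
t: 20.83
eef_pos: [634.9, 170.9, 60.1]
tcp_rot: [3.142, 0.0, 0.216]
ft_force: [0.4, 0.1, -0.3]
opening: 0.501
grip_force: 0.0
```

>>> drive_tool --deltas "0 0 0 0;0 0 0 0;0 0 0 0;0 0 0 0;0 0 0 0;0 0 0 0;0 0 0 0;0 0 0 0;0 0 0 0;0 0 0 0" --gripper 1

```text
t: 21.67
eef_pos: [634.9, 171.2, 60.3]
tcp_rot: [3.141, -0.0, 0.216]
ft_force: [-1.0, -1.9, 5.6]
opening: 0.125
grip_force: 30.0
```

>>> drive_tool --deltas "0 0 0.1 0;0 0 0.25 0;0 0 0.35 0;0 0 0.3 0;0 0 0.2 0;0 0 0 0;0 0 0 0;0 0 0 0"

```text
t: 22.33
eef_pos: [633.9, 171.2, 178.4]
tcp_rot: [-3.141, 0.002, 0.217]
ft_force: [0.5, -0.5, -4.0]
opening: 0.126
grip_force: 30.0
```

>>> drive_tool --deltas "0.004 -0.108 0 0.034;0.004 -0.108 0 0.034;0.004 -0.108 0 0.034;0.004 -0.108 0 0.034;0.004 -0.108 0 0.034;0.004 -0.108 0 0.034;0.004 -0.108 0 0.034;0.004 -0.108 0 0.034;0.004 -0.108 0 0.034;0.004 -0.108 0 0.034"

```text
t: 23.17
eef_pos: [637.9, 62.8, 177.6]
tcp_rot: [-3.138, 0.001, 1.29]
ft_force: [0.9, -0.3, -3.3]
opening: 0.123
grip_force: 30.0
```

>>> drive_tool --deltas "0.004 -0.108 0 0.034;0.004 -0.108 0 0.034;0.004 -0.108 0 0.034;0.004 -0.108 0 0.034;0.004 -0.108 0 0.034;0.004 -0.108 0 0.034;0.004 -0.108 0 0.034;0.004 -0.108 0 0.034;0.004 -0.108 0 0.034;0.004 -0.108 0 0.034"

```text
t: 24.0
eef_pos: [642.0, -45.1, 177.6]
tcp_rot: [-3.14, -0.003, 2.358]
ft_force: [0.2, 0.2, -2.8]
opening: 0.122
grip_force: 30.0
```

>>> drive_tool --deltas "0.004 -0.108 0 0.034;0.004 -0.108 0 0.034;0.004 -0.108 0 0.034;0.004 -0.108 0 0.034;0.004 -0.108 0 0.034;0.004 -0.108 0 0.034;0.004 -0.108 0 0.034;0 0 0 0.034;0 0 0 0;0 0 0 0"

```text
t: 24.83
eef_pos: [644.9, -120.1, 178.2]
tcp_rot: [3.14, -0.003, -3.079]
ft_force: [-0.0, 0.7, -2.5]
opening: 0.126
grip_force: 30.0
```

>>> drive_tool --deltas "0 0 0 0;0 0 0 0;0 0 0 0"

```text
t: 25.08
eef_pos: [645.5, -120.0, 179.7]
tcp_rot: [3.141, -0.0, -3.077]
ft_force: [-0.1, -0.4, -2.8]
opening: 0.126
grip_force: 30.0
```

Run:
```python
from h import *
K,T,p,d=grab("wrist"); cv2.imwrite("pics/w5.png",p[:,:,::-1]); np.savez("w5.npz",p=p,d=d,K=K,T=T)
W=cloud(K,T,d)
s=env.state();print(s["t"],s["eef_pos"],np.degrees(s["tcp_rot"]),s["joints"])
z=W[...,2]; ok=np.zeros(d.shape,bool); ok[:300]=1
top=s["eef_pos"][2]-10
q=W[ok&(abs(z-top)<5)&(np.hypot(W[...,0]-645,W[...,1]+132)<140)];print("carry rim",rect(q[:,:2]),np.median(q[:,2]),len(q))
```

```text
25.1333 [ 645.48689074 -120.00370568  179.83163007] [ 1.79989619e+02 -9.95360794e-03 -1.76282937e+02] [-2.84399490e-01  5.86536481e-01  1.53169398e+00  1.29731244e-04
  1.02358744e+00 -1.92013829e+00]
carry rim [ 618.9 -131.7  181.    53.6  -86.6] 169.26549917539913 7931
```

View pics/w5.png

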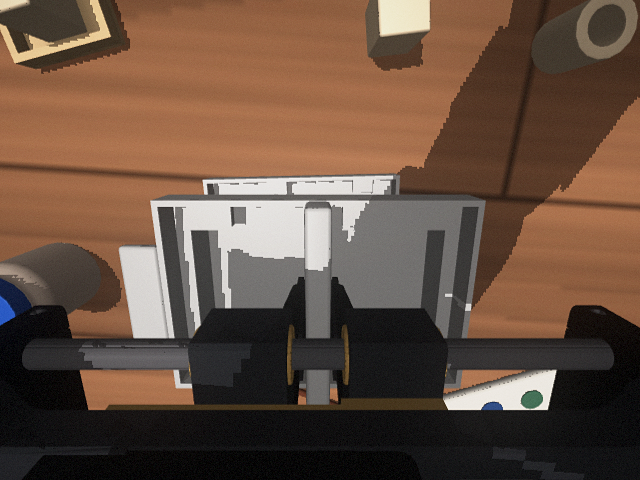

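The carry tray is level over the low tray, with its lip now on the left of the image, toward -y. I'll check its tilt and its offset from the tool more exactly.

Run:
```python
from h import *
z=np.load("w5.npz"); K,T,p,d=[z[k] for k in "KTpd"]; W=cloud(K,T,d)
m=np.zeros(d.shape,bool); m[190:300,110:495]=1; tcp=np.array([645.49,-120.0,179.83])
q=W[m&(abs(W[...,2]-169.5)<5)]
A=np.c_[q[:,:2]-tcp[:2],np.ones(len(q))]; print("plane",np.linalg.lstsq(A,q[:,2],rcond=None)[0])
y=np.radians(273.4); r=R.from_euler("z",-y).as_matrix()[:2,:2]
l=(q[:,:2]-tcp[:2])@r.T; print("x ext",np.percentile(l[:,0],[0,.2,99.8,100]),"y ext",l[:,1].min(),l[:,1].max())
b=np.zeros(d.shape,bool); b[195:270,295:340]=1; q=W[b&(abs(W[...,2]-189.5)<4)]
l=(q[:,:2]-tcp[:2])@r.T; print("bar x",l[:,0].min(),l[:,0].max(),"y",l[:,1].min(),l[:,1].max())
```

```text
plane [-1.08040133e-03 -1.45179086e-03  1.68883027e+02]
x ext [-80.38225021 -79.99874412  99.28996419 100.57582269] y ext -54.13259563565083 -0.17853049334397236
bar x -5.936109067885751 6.051926218354153 y -53.6564769690396 -25.332342943431257
```

>>> drive_tool --deltas "0.003 -0.122 0 0.007;0 0 -0.2 0;0 0 -0.25 0;0 0 -0.15 0;0 0 -0.05 0;0 0 0 0;0 0 0 0;0 0 0 0"

```text
t: 25.8
eef_pos: [646.4, -132.6, 116.3]
tcp_rot: [-3.141, 0.002, -3.054]
ft_force: [0.2, -0.3, -3.2]
opening: 0.123
grip_force: 30.0
```

>>> drive_tool --deltas "-0.004 0.003 -0.02 0;0 0 -0.015 0;0 0 0 0;0 0 0 0;0 0 0 0"

```text
t: 26.22
eef_pos: [645.5, -132.2, 111.6]
tcp_rot: [3.142, 0.0, -3.054]
ft_force: [-0.7, 0.1, -3.4]
opening: 0.122
grip_force: 30.0
```

>>> drive_tool --deltas "0 0 -0.01 0;0 0 0 0;0 0 0 0"

```text
t: 26.47
eef_pos: [645.4, -132.2, 110.4]
tcp_rot: [3.141, -0.0, -3.054]
ft_force: [-0.2, 0.4, -2.6]
opening: 0.124
grip_force: 30.0
```

>>> drive_tool --deltas "0 0 -0.01 0;0 0 0 0;0 0 0 0"

```text
t: 26.72
eef_pos: [645.5, -132.2, 110.3]
tcp_rot: [-3.141, 0.001, -3.054]
ft_force: [-3.3, 0.8, 5.7]
opening: 0.122
grip_force: 30.0
```

Contact came at the expected height, so the feet are on the lugs. Release next and back off upward.

>>> drive_tool --deltas "0 0 0 0;0 0 0 0;0 0 0 0;0 0 0 0;0 0 0 0;0 0 0 0" --gripper 0.6

```text
t: 27.22
eef_pos: [645.4, -132.2, 109.4]
tcp_rot: [3.141, -0.0, -3.054]
ft_force: [-0.6, -0.5, -0.4]
opening: 0.395
grip_force: 0.0
```

>>> drive_tool --deltas "0 0 0.1 0;0 0 0.2 0;0 0 0.3 0;0 0 0.35 0;0 0 0.35 0;0 0 0.3 0;0 0 0.3 0;0 0 0 0;0 0 0 0"

```text
t: 27.97
eef_pos: [645.6, -132.2, 301.8]
tcp_rot: [-3.14, 0.003, -3.054]
ft_force: [0.3, 0.1, -0.7]
opening: 0.402
grip_force: 0.0
```

Run:
```python
from h import *
K,T,p,d=grab("wrist"); cv2.imwrite("pics/w6.png",p[:,:,::-1]); np.savez("w6.npz",p=p,d=d,K=K,T=T)
W=cloud(K,T,d); s=env.state();print(s["t"],s["eef_pos"],np.degrees(s["tcp_rot"]),s["joints"])
z=W[...,2]; near=np.hypot(W[...,0]-645,W[...,1]+132)<140
for a,b in((94,106),(44,56)):
    q=W[near&(z>a)&(z<b)]; print(a,rect(q[:,:2]),np.median(q[:,2]))
q=W[near&(z>94)&(z<106)]; print(np.linalg.lstsq(np.c_[q[:,:2]-[645,-132],np.ones(len(q))],q[:,2],rcond=None)[0])
```

```text
28.0167 [ 645.18422444 -132.10337669  299.99150014] [-1.79988567e+02  4.17009718e-02 -1.74977578e+02] [-3.02230413e-01  4.86395264e-01  1.37902121e+00  9.62408889e-05
  1.27542714e+00 -1.96071245e+00]
94 [ 645.7 -141.9  180.1  106.2  -84.9] 99.89082769875114
44 [ 635.1 -122.9  180.    86.8  -85.1] 52.99850536438845
[-6.12713100e-03 -2.19934274e-03  9.95679296e+01]
```

View pics/w6.png

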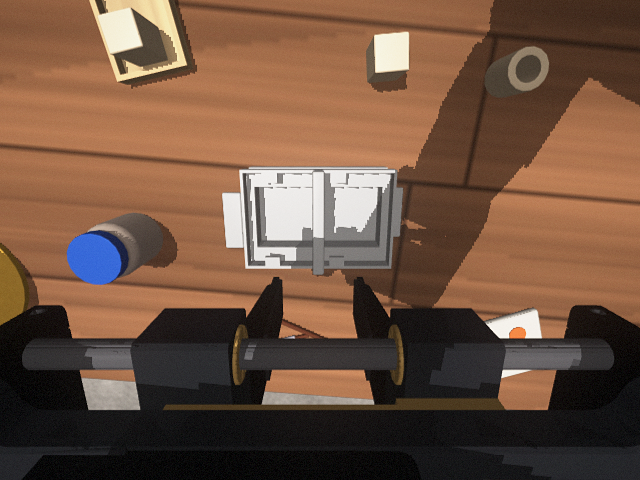

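The trays are stacked squarely: carry rim at z = 100, level, lips at opposite ends, centres within 0.5 mm. Next is the square post.

>>> drive_tool --deltas "-0.0623 0.0215 -0.03 -0.0348;-0.0623 0.0215 -0.03 -0.0348;-0.0623 0.0215 -0.03 -0.0348;-0.0623 0.0215 -0.03 -0.0348;-0.0623 0.0215 -0.03 -0.0348;-0.0623 0.0215 -0.03 -0.0348;-0.0623 0.0215 -0.03 -0.0348;-0.0623 0.0215 -0.03 -0.0348;-0.0623 0.0215 -0.03 -0.0348;-0.0623 0.0215 -0.03 -0.0348" --gripper 0.3

```text
t: 28.85
eef_pos: [582.2, -110.4, 267.9]
tcp_rot: [-3.14, -0.002, 2.131]
ft_force: [1.0, -0.9, 0.5]
opening: 0.702
grip_force: 0.0
```

>>> drive_tool --deltas "-0.0623 0.0215 -0.03 -0.0348;-0.0623 0.0215 -0.03 -0.0348;-0.0623 0.0215 -0.03 -0.0348;-0.0623 0.0215 -0.03 -0.0348;-0.0623 0.0215 -0.03 -0.0348;-0.0623 0.0215 -0.03 -0.0348;-0.0623 0.0215 -0.03 -0.0348;-0.0623 0.0215 -0.03 -0.0348;-0.0623 0.0215 -0.03 -0.0348;-0.0623 0.0215 -0.03 -0.0348"

```text
t: 29.68
eef_pos: [519.9, -88.9, 238.1]
tcp_rot: [-3.139, 0.001, 1.037]
ft_force: [-0.3, 0.4, -0.3]
opening: 0.7
grip_force: 0.0
```

>>> drive_tool --deltas "-0.0623 0.0215 -0.03 -0.0348;-0.0623 0.0215 -0.03 -0.0348;-0.0623 0.0215 -0.03 -0.0348;-0.0623 0.0215 -0.03 -0.0348;-0.0623 0.0215 -0.03 -0.0348;-0.0623 0.0215 -0.03 -0.0348;-0.0623 0.0215 -0.03 -0.0348;-0.0623 0.0215 -0.03 -0.0348;0 0 0 0;0 0 0 0"

```text
t: 30.52
eef_pos: [470.6, -71.9, 214.8]
tcp_rot: [-3.141, 0.002, 0.171]
ft_force: [-0.6, -0.0, -0.4]
opening: 0.696
grip_force: 0.0
```

>>> drive_tool --deltas "0 0 -0.2 0;0 0 -0.2 0;0 0 -0.2 0;0 0 0 0;0 0 0 0;0 0 0 0"

```text
t: 31.02
eef_pos: [471.5, -72.2, 156.2]
tcp_rot: [3.141, -0.0, 0.17]
ft_force: [0.3, 0.8, 0.2]
opening: 0.702
grip_force: 0.0
```

Run:
```python
from h import *
K,T,p,d=grab("wrist"); W=cloud(K,T,d); s=env.state();print(s["t"],s["eef_pos"],np.degrees(s["tcp_rot"]))
z=W[...,2]; q=W[(np.hypot(W[...,0]-471,W[...,1]+72)<40)&(abs(z-62)<4)]; print(rect(q[:,:2]),np.median(q[:,2]),len(q))
```

```text
31.0667 [471.56842976 -72.18877777 156.42850167] [ 1.79960546e+02 -6.90237663e-02  9.69818752e+00]
[471.  -71.8  36.2  35.9   9.2] 62.089228421485814 2175
```

>>> drive_tool --deltas "-0.005 0.003 -0.3 0;0 0 -0.35 0;0 0 -0.25 0;0 0 -0.18 0;0 0 -0.1 0;0 0 0 0;0 0 0 0"

```text
t: 31.65
eef_pos: [471.0, -71.8, 38.1]
tcp_rot: [3.141, -0.001, 0.168]
ft_force: [-0.2, 0.4, -0.1]
opening: 0.697
grip_force: 0.0
```

>>> drive_tool --deltas "0 0 0 0;0 0 0 0;0 0 0 0;0 0 0 0;0 0 0 0;0 0 0 0;0 0 0 0;0 0 0 0;0 0 0 0" --gripper 1

```text
t: 32.4
eef_pos: [470.6, -71.8, 37.8]
tcp_rot: [3.141, -0.001, 0.168]
ft_force: [-0.2, -0.5, 5.9]
opening: 0.378
grip_force: 30.0
```

>>> drive_tool --deltas "0 0 0.1 0;0 0 0.25 0;0 0 0.35 0;0 0 0.3 0;0 0 0.2 0;0 0 0 0;0 0 0 0"

```text
t: 32.98
eef_pos: [470.5, -71.7, 158.4]
tcp_rot: [3.141, -0.002, 0.168]
ft_force: [0.9, -0.7, -1.7]
opening: 0.377
grip_force: 30.0
```

>>> drive_tool --deltas "-0.0477 -0.289 0 0.0042;-0.0477 -0.289 0 0.0042;-0.0477 -0.289 0 0.0042;-0.0477 -0.289 0 0.0042;-0.0477 -0.289 0 0.0042;-0.0477 -0.289 0 0.0042;-0.0477 -0.289 0 0.0042;-0.0477 -0.289 0 0.0042;-0.0477 -0.289 0 0.0042;-0.0477 -0.289 0 0.0042"

```text
t: 33.82
eef_pos: [421.7, -361.6, 155.7]
tcp_rot: [-3.139, 0.001, 0.3]
ft_force: [0.5, 0.2, -1.6]
opening: 0.377
grip_force: 30.0
```

>>> drive_tool --deltas "0 0 0 0;0 0 0 0;0 0 0 0;0 0 0 0"

```text
t: 34.15
eef_pos: [422.7, -359.5, 156.7]
tcp_rot: [-3.14, 0.001, 0.301]
ft_force: [0.8, 0.5, -0.7]
opening: 0.377
grip_force: 30.0
```

Run:
```python
from h import *
K,T,p,d=grab("wrist"); W=cloud(K,T,d); s=env.state();print(s["t"],s["eef_pos"],np.degrees(s["tcp_rot"]))
z=W[...,2]; q=W[(np.hypot(W[...,0]-476,W[...,1]+344)<40)&(abs(z-68)<4)]; print("fix",rect(q[:,:2]),np.median(q[:,2]),len(q))
q=W[(np.hypot(W[...,0]-443,W[...,1]+354)<95)&(abs(z-22)<4)]; print("bin",rect(q[:,:2]),len(q))
cv2.imwrite("pics/w7.png",p[:,:,::-1])
```

```text
34.2 [ 422.84016385 -359.55944137  156.99588423] [-1.79937639e+02  2.84631348e-02  1.72462244e+01]
fix [ 476.8 -344.5   36.    35.7  -73.2] 68.06378515620378 2678
bin [ 444.2 -354.3  129.7   84.5   16.8] 2985
```

>>> drive_tool --deltas "0 -0.01 -0.3 0;0 0 -0.35 0;0 0 -0.25 0;0 0 -0.15 0;0 0 -0.05 0;0 0 0 0;0 0 0 0;0 0 0 0"

```text
t: 34.87
eef_pos: [423.3, -361.9, 48.7]
tcp_rot: [3.14, -0.001, 0.3]
ft_force: [0.5, 0.3, -1.5]
opening: 0.377
grip_force: 30.0
```

>>> drive_tool --deltas "0 0 -0.01 0;0 0 -0.01 0;0 0 0 0;0 0 0 0"

```text
t: 35.2
eef_pos: [422.8, -361.8, 45.8]
tcp_rot: [3.141, -0.0, 0.3]
ft_force: [-0.2, 0.3, -0.6]
opening: 0.377
grip_force: 30.0
```

>>> drive_tool --deltas "0 0 -0.01 0;0 0 -0.006 0;0 0 0 0;0 0 0 0"

```text
t: 35.53
eef_pos: [422.8, -361.8, 43.9]
tcp_rot: [3.141, -0.0, 0.3]
ft_force: [-0.3, -0.3, -1.0]
opening: 0.376
grip_force: 30.0
```

>>> drive_tool --deltas "0 0 -0.008 0;0 0 0 0;0 0 0 0"

```text
t: 35.78
eef_pos: [422.8, -361.8, 43.8]
tcp_rot: [3.141, -0.0, 0.3]
ft_force: [-2.3, 1.4, 10.4]
opening: 0.375
grip_force: 30.0
```

>>> drive_tool --deltas "0 0 0 0;0 0 0 0;0 0 0 0;0 0 0 0;0 0 0 0" --gripper 0.45

```text
t: 36.2
eef_pos: [422.8, -361.7, 43.0]
tcp_rot: [-3.142, 0.0, 0.3]
ft_force: [0.7, -0.6, -0.5]
opening: 0.546
grip_force: 0.0
```

>>> drive_tool --deltas "0 0 0.1 0;0 0 0.3 0;0 0 0.4 0;0 0 0.4 0;0.031 0.273 0 -0.0085;0.031 0.273 0 -0.0085;0.031 0.273 0 -0.0085;0.031 0.273 0 -0.0085;0.031 0.273 0 -0.0085;0.031 0.273 0 -0.0085"

```text
t: 37.03
eef_pos: [441.3, -196.7, 163.8]
tcp_rot: [3.141, -0.001, 0.138]
ft_force: [0.9, 0.4, 0.4]
opening: 0.552
grip_force: 0.0
```

>>> drive_tool --deltas "0.031 0.273 0 -0.0085;0.031 0.273 0 -0.0085;0.031 0.273 0 -0.0085;0.031 0.273 0 -0.0085;0.031 0.273 0 -0.0085;0.031 0.273 0 -0.0085;0.031 0.273 0 -0.0085;0.031 0.273 0 -0.0085;0.031 0.273 0 -0.0085;0.031 0.273 0 -0.0085" --gripper 0.2

```text
t: 37.87
eef_pos: [472.3, 76.5, 163.8]
tcp_rot: [3.142, -0.001, -0.129]
ft_force: [1.0, -0.2, -1.0]
opening: 0.804
grip_force: 0.0
```

>>> drive_tool --deltas "0 0 0 0;0 0 0 0;0 0 0 0;0 0 0 0"

```text
t: 38.2
eef_pos: [472.3, 74.3, 163.3]
tcp_rot: [3.141, -0.0, -0.128]
ft_force: [0.4, -0.0, -0.3]
opening: 0.8
grip_force: 0.0
```

Run:
```python
from h import *
K,T,p,d=grab("wrist"); W=cloud(K,T,d); s=env.state();print(s["t"],s["eef_pos"],np.degrees(s["tcp_rot"]))
z=W[...,2]; q=W[(np.hypot(W[...,0]-472,W[...,1]-74)<40)&(abs(z-55)<4)]; print(rect(q[:,:2]),cv2.minEnclosingCircle(q[:,:2].astype(np.float32)),np.median(q[:,2]),len(q))
```

```text
38.25 [472.32669466  74.23826518 163.23882267] [ 1.79991442e+02 -2.63984961e-03 -7.34700391e+00]
[472.4  75.   42.9  42.8 -80.7] ((472.18072509765625, 74.92242431640625), 21.85880470275879) 54.953641860454326 1506
```

>>> drive_tool --deltas "0 0.007 -0.3 0;0 0 -0.35 0;0 0 -0.3 0;0 0 -0.2 0;0 0 -0.1 0;0 0 0 0;0 0 0 0"

```text
t: 38.83
eef_pos: [472.6, 75.4, 38.4]
tcp_rot: [3.141, 0.0, -0.128]
ft_force: [-0.3, -0.2, 0.0]
opening: 0.801
grip_force: 0.0
```

>>> drive_tool --deltas "0 0 0 0;0 0 0 0;0 0 0 0;0 0 0 0;0 0 0 0;0 0 0 0;0 0 0 0;0 0 0 0;0 0 0 0" --gripper 1

```text
t: 39.58
eef_pos: [472.5, 75.8, 38.4]
tcp_rot: [3.142, -0.0, -0.127]
ft_force: [-0.4, -0.2, 5.7]
opening: 0.448
grip_force: 30.0
```

>>> drive_tool --deltas "0 0 0.1 0;0 0 0.25 0;0 0 0.35 0;0 0 0.3 0;0 0 0.2 0;0 0 0 0;0 0 0 0"

```text
t: 40.17
eef_pos: [472.5, 75.8, 159.0]
tcp_rot: [-3.141, -0.002, -0.127]
ft_force: [0.0, 0.4, -1.3]
opening: 0.449
grip_force: 30.0
```

>>> drive_tool --deltas "-0.0414 0.2845 0 0;-0.0414 0.2845 0 0;-0.0414 0.2845 0 0;-0.0414 0.2845 0 0;-0.0414 0.2845 0 0;-0.0414 0.2845 0 0;-0.0414 0.2845 0 0;-0.0414 0.2845 0 0;-0.0414 0.2845 0 0;-0.0414 0.2845 0 0"

```text
t: 41.0
eef_pos: [429.9, 361.3, 156.3]
tcp_rot: [3.14, 0.002, -0.127]
ft_force: [0.1, -0.3, -1.0]
opening: 0.449
grip_force: 30.0
```

>>> drive_tool --deltas "0 0 0 0;0 0 0 0;0 0 0 0;0 0 0 0"

```text
t: 41.33
eef_pos: [430.9, 359.3, 157.3]
tcp_rot: [3.14, 0.001, -0.128]
ft_force: [-0.6, -0.6, -0.9]
opening: 0.454
grip_force: 30.0
```

Run:
```python
from h import *
K,T,p,d=grab("wrist"); W=cloud(K,T,d); s=env.state();print(s["t"],s["eef_pos"],np.degrees(s["tcp_rot"]))
z=W[...,2]; q=W[(np.hypot(W[...,0]-488,W[...,1]-353)<40)&(abs(z-61)<4)]; print("fix",rect(q[:,:2]),np.median(q[:,2]),len(q))
q=W[(np.hypot(W[...,0]-455,W[...,1]-357)<95)&(abs(z-22)<4)]; print("bin",rect(q[:,:2]),len(q))
```

```text
41.3833 [431.04054355 359.2929582  157.58016328] [ 1.79949624e+02  4.78640648e-02 -7.35175882e+00]
fix [488.5 353.3  43.   42.9  50.8] 60.93940413268206 1909
bin [454.8 357.6 129.4  84.3  -7. ] 3071
```

Contact is expected at TCP z of about 44.4. I'll descend gently.

>>> drive_tool --deltas "0 0.007 -0.3 0;0 0 -0.35 0;0 0 -0.25 0;0 0 -0.15 0;0 0 -0.06 0;0 0 0 0;0 0 0 0;0 0 0 0;0 0 0 0"

```text
t: 42.13
eef_pos: [431.5, 361.2, 48.2]
tcp_rot: [-3.14, -0.001, -0.127]
ft_force: [0.3, -0.7, -0.3]
opening: 0.447
grip_force: 30.0
```

>>> drive_tool --deltas "0 0 -0.01 0;0 0 0 0;0 0 0 0;0 0 0 0"

```text
t: 42.47
eef_pos: [431.0, 361.0, 46.2]
tcp_rot: [-3.142, -0.0, -0.127]
ft_force: [-0.2, -0.3, -0.9]
opening: 0.446
grip_force: 30.0
```

>>> drive_tool --deltas "0 0 -0.01 0;0 0 -0.006 0;0 0 0 0;0 0 0 0"

```text
t: 42.8
eef_pos: [431.0, 361.0, 44.4]
tcp_rot: [3.141, 0.0, -0.127]
ft_force: [-0.2, 1.7, -0.5]
opening: 0.45
grip_force: 30.0
```

>>> drive_tool --deltas "0 0 -0.008 0;0 0 0 0;0 0 0 0"

```text
t: 43.05
eef_pos: [431.0, 361.0, 44.4]
tcp_rot: [-3.141, -0.0, -0.127]
ft_force: [-3.2, -2.2, 9.6]
opening: 0.452
grip_force: 30.0
```

>>> drive_tool --deltas "0 0 0 0;0 0 0 0;0 0 0 0;0 0 0 0;0 0 0 0" --gripper 0.37

```text
t: 43.47
eef_pos: [431.0, 361.0, 43.5]
tcp_rot: [3.141, 0.0, -0.127]
ft_force: [0.1, 0.4, 0.3]
opening: 0.625
grip_force: 0.0
```

>>> drive_tool --deltas "0 0 0.1 0;0 0 0.3 0;0 0 0.4 0;0 0 0.4 0;0 -0.3 0.2 0;0 -0.3 0.2 0;0 -0.3 0.2 0;0 -0.3 0 0;0 0 0 0;0 0 0 0"

```text
t: 44.3
eef_pos: [431.1, 240.1, 224.7]
tcp_rot: [-3.141, -0.001, -0.13]
ft_force: [0.1, -0.1, 0.3]
opening: 0.632
grip_force: 0.0
```

Run:
```python
from h import *
a=env.read_camera("scene")[0]; K,T,p,d=grab("top"); b=env.read_camera("wrist")[0]
cv2.imwrite("pics/end.png",np.hstack([cv2.resize(a[100:400,150:550],(400,300)),p[130:350,150:510][:, :][:220,:400] if 0 else cv2.resize(p[130:355,160:460],(400,300))])[:,:,::-1])
W=cloud(K,T,d);z=W[...,2]
for n,x,y,h,r in(("post",426,-359,68,22),("tube",435,363,61,26),("jar",712,-370,100,40),("cup",674,374,81,45)):
    q=W[(np.hypot(W[...,0]-x,W[...,1]-y)<r)&(abs(z-h)<5)]; print(n,rect(q[:,:2]) if len(q)>9 else len(q),len(q))
print(env.state()["t"])
```

```text
post [ 427.  -359.3   36.5   35.4  -76. ] 167
tube 0 0
jar [ 712.7 -369.    58.1   57.2  -44.8] 370
cup [674.7 374.5  71.   69.8  72.2] 124
44.45
```

View pics/end.png

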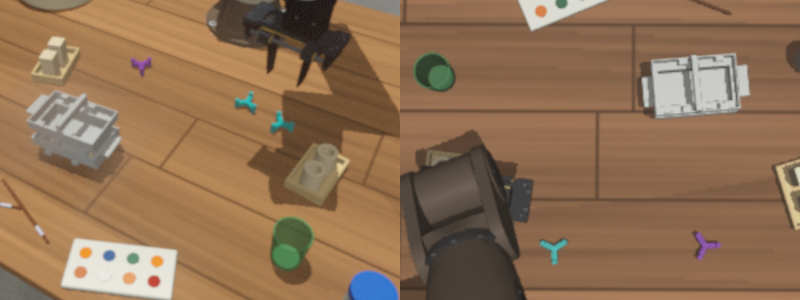

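The final picture shows the trays stacked at (75,130) with lips at opposite ends. Both posts stand in the square bin at (55,60) and both tubes in the tube bin at (318,170). The jar, the cup and the look-alikes are untouched, so I'm handing the job in.

```bash
python3 -c "
from cell import env; print(env.job_done())"
```

```text
the job is handed in; nothing more can be done
None
```

I handed the job in at about 44 s: both stilts lie flat in the low tray, the carry tray is stacked on its lugs with the lips at opposite ends, the square post and the tube stand in their matching bins, and the jar and cup were left alone.

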